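# Set the T-square on the pencil line

## Task

Pick up the T-square by its red grip and lay it on the clamped pine board for marking out: its head down on the bench and flush against the board's near edge, its blade lying across the board with one long edge of the blade (either one) on the pencil line. Leave the drill and the steel tumbler where they stand, and let go.

Things in the scene. Friction and masses are not known exactly. Their poses are not given: they have to be found in the camera images.
- tsquare_grip (a point): Loose T-square, 0.4 kg. Dark wood head 36 (x) x 160 (y) x 23 high. Aluminium blade 40 wide, 4 thick, on top of the head, reaching 140 past its front face (+x). Red upright grip fin on mid-head, 36 (x) x 16 thick (y), 27 to 72 above the bench. Point: in the fin, 50 above the head's foot, 18 behind its front face, 20 from either blade edge (y). x along blade to tip, y along head, z up. Sizes in mm.
- line (a point): Dark pencil line, 4 mm wide, across a pale pine board, 150 (along line) x 250 x 20 mm high, clamped fast to the bench; two low clamps (to 42 mm) at its far corners. Point: where the line meets the near, robot-side edge, on the top face, 20 mm over the bench. x along the line to the far side, square to the edge; y along the edge, left; z up. The line is within 40 mm of the board's middle.
- drill: yellow and black cordless drill standing on its battery, 215 mm long, 75 mm wide, 206 mm tall, a bystander; origin under the middle of its battery, z up.
- tumbler: steel drinking tumbler with lid, 76 mm across, 170 mm tall, a bystander; origin under its middle, z up.

How it is judged:
At the end, for the whole second after the job is handed in: T-square released, head on the bench (within 8 mm in height, 0.1 rad upright), front face within 12 mm of the board's near edge, blade across the board within 10 degrees of the line, one of its long edges (either) within 10 mm of where the line meets the near edge (x of line in the frame of tsquare_grip between 0.014 and 0.03 m and (y of line in the frame of tsquare_grip between 0.01 and 0.03 m or y of line in the frame of tsquare_grip between -0.03 and -0.01 m) and angle between the x axis of tsquare_grip and the x axis of line, either way round below 0.175 rad and angle between tsquare_grip's own z axis and vertical below 0.1 rad and height (world z) of tsquare_grip between 0.042 and 0.058 m); the robot touches nothing.
It fails at once if the drill is shifted by more than 30 mm (distance of drill from where it was at the start of the episode above 0.03 m).
It fails at once if the tumbler is shifted by more than 30 mm (distance of tumbler from where it was at the start of the episode above 0.03 m).
It also fails if it takes over 38 s, if anything falls off the work surface, if the arm or the gripper's body presses on something with over 40 N, if the wrist force passes 120 N, or if a joint passes its speed limit or range.

## Robot

A 6-joint arm with a two-finger parallel gripper is mounted at the origin on the work surface. World frame = base frame: x ahead of the robot, y to its left, z up, the work surface at z = 0. Lengths are in m, angles in rad, forces in N, time in s.
With the tool pointing down it reaches from about 0.375 to 0.9 m from the base axis. Payload 3.1 kg.
Tool frame: the origin (TCP) lies on the centre line of the jaws, within the pads' length; the fingertips stand robot.nose_length ahead of it and the grasp point (between the pads) lies 6 mm ahead of it (robot.nose_length is the distance from the TCP to the fingertips, in m); z points along the fingers, y is the line along which they close (so a half turn about z gives the same grasp; the last joint's range is limited). The gripper opens to 87 mm and grips with 3 to 60 N. Pads are 19 mm wide; open, the fingers measure 117 mm over their backs; the gripper's body (75 mm by 190 mm) begins 51 mm behind the grasp point.
Start: joints at [1.075, 0.527, 1.433, -0, 1.181, -0.178], TCP at [0.195, 0.594, 0.248] pointing down, gripper open.
Joint ranges: [-3.08, 3.08], [-0.75, 2.2], [0.22, 2.44], [-1.43, 4.57], [0, 2.65], [-2.85, 2.85]. Speed limits (rad/s): [2.79, 2.79, 3.14, 3.14, 3.14, 3.14].

## Interface

Orientations are given as a unit quaternion [x, y, z, w].
In Python, from rig import robot gives the robot as it stands.
- The arm moves only by the shell command python3 -m crank 'ROWS' [FORCE]. ROWS is JSON, one flat list of numbers, 7 for each row, row after row: the shift along the tool's x, y, z in mm, then the turn, a rotation vector about the tool's x, y, z in degrees, then the closure in counts, from 0 (fully open) to 255 (shut). In form: [x, y, z, ax, ay, az, fingers, x, y, z, ax, ay, az, fingers, ...]. A call has exactly 5 rows; each row is the pose to reach, as a shift and turn from the pose commanded when the call began, along the tool's axes at that moment; what a row does not reach only later rows make up. A row lasts 1/12 s, in which the tool goes at most 41.7 mm and 7.16 degrees, less where a joint would pass 70% of its speed; a pose out of reach is approached as far as the arm can. A call with a gripper value outside its range is refused whole. The fingers move at their own pace and stop on an object; FORCE is the grip in N (left out, the last holds). Time passes only in rows, so rows that repeat a pose let the fingers close, or fill a call up. It gives the time, the measured TCP pose, the force, the opening and the grip force at its end, in the units of the state.
- robot.get_obs(): the state, without advancing time (a new reading comes with each control period).
- robot.camera(name): name is "scene" or "top" or "wrist"; returns a dict with "pixels" (400x640x3 uint8, red, green, blue), "intrinsics" (3x3 intrinsics, pixels), "extrinsics" (4x4, takes a point from camera to world coordinates); the wrist camera has in their place "mount" (4x4, takes a point from camera to tool coordinates, whose origin is the TCP and whose axes are the flange's). Camera axes: x right, y down, z forward; pixel columns grow to the right and rows downward; lengths in m; the calibration is good to about 2 mm. The wrist camera is an equidistant fisheye: a pixel r from the principal point sees the ray r / f radians off the axis. A picture is of the moment at which its call begins: read the wrist's pose just before it. There is no depth.
- robot.hand_in(): hands the job in; it is judged then, once.
The state is a dict: "time": time; "q": joint angles; "joint_velocities": joint speeds; "joint_torque": joint torques, N m; "position": TCP position; "tool_rot": TCP orientation; "ft_force": force on the tool from outside, world axes, zero at the start; "moment": the same for the moment, N m; "grip_width": finger opening in m; "grip_force": force on a finger pad.
Only numpy, scipy, OpenCV 4.12 (cv2) and the standard library are available. Lean on these libraries where they do the work, as an engineer would, in place of code of your own. Each camera call takes 0.05 s, during which the arm holds its last target. There are 200 camera calls.

## Working session

There is one attempt and no reset: what is moved stays moved. The work goes in short steps, Python scripts to look and compute and a shell command to move; the robot and the scene stay as the last step left them, time stands still between calls to the robot, and variables do not carry over. Pictures are saved under pics/ and viewed, at most 10 in all, crops included, and the job is handed in when it is done.

```bash
mkdir -p pics; ls; python3 - <<'E'
from rig import robot
import cv2,numpy as np,pickle
o=robot.get_obs();print(o['time'],o['position'],o['tool_rot'],o['grip_width'],robot.nose_length)
d={}
for n in("scene","top","wrist"):
    c=robot.camera(n);d[n]=c;cv2.imwrite(f"pics/{n}0.png",c["pixels"][...,::-1])
    print(n,np.round(c["intrinsics"],1).tolist(),np.round(c.get("extrinsics",c.get("mount")),3).tolist())
pickle.dump((o,d),open("d0.pkl","wb"))
E
```

```text
pics
0.0 [0.19433549 0.59330926 0.24659271] [ 1.57729924e-01  9.87481724e-01 -9.99051673e-04 -3.43764913e-04] 0.08705680098800686 0.025
scene [[367.3, 0.0, 323.2], [0.0, 367.3, 201.4], [0.0, 0.0, 1.0]] [[0.372, 0.68, -0.632, 1.243], [0.928, -0.259, 0.267, -0.289], [0.018, -0.686, -0.727, 0.862], [0.0, 0.0, 0.0, 1.0]]
top [[518.7, 0.0, 325.5], [0.0, 518.7, 201.1], [0.0, 0.0, 1.0]] [[-0.003, -0.982, 0.191, 0.3], [-1.0, 0.003, 0.002, 0.016], [-0.003, -0.191, -0.982, 1.428], [0.0, 0.0, 0.0, 1.0]]
wrist [[309.7, 0.0, 318.9], [0.0, 309.7, 204.1], [0.0, 0.0, 1.0]] [[-0.001, -0.969, -0.247, 0.066], [1.0, -0.001, -0.0, -0.001], [0.0, -0.247, 0.969, -0.138], [0.0, 0.0, 0.0, 1.0]]
```

View pics/top0.png

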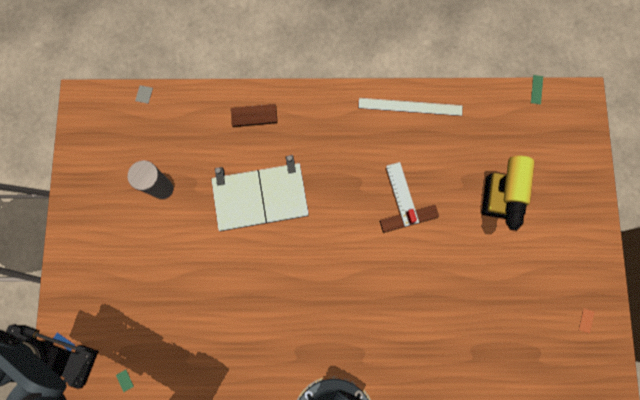

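View pics/scene0.png

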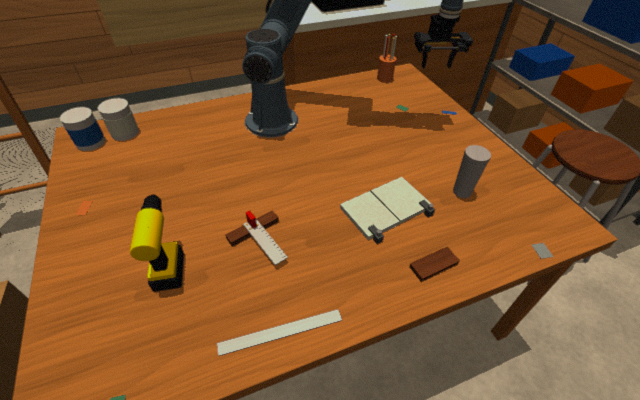

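The top view shows the red fin at about (411,216), with the head running (381,227)-(438,211) and the blade going up to (394,165). The board spans (213-308, 165-230), and the pencil line meets the near edge at about (265,222). The tumbler is at (150,180) and the drill at (510,190). In the scene view the fin is at (251,216) and the board's near edge runs (341,208)-(403,180).

```bash
cat > h.py <<'E'
import numpy as np,cv2
def ray(c,uv):
    K,E=c["intrinsics"],c["extrinsics"]
    d=E[:3,:3]@np.linalg.solve(K,[uv[0],uv[1],1.]);return E[:3,3],d/np.linalg.norm(d)
def wray(c,o,uv):
    from scipy.spatial.transform import Rotation as R
    K,M=c["intrinsics"],c["mount"];p=np.array([uv[0]-K[0,2],uv[1]-K[1,2]])/K[0,0]
    t=np.linalg.norm(p);d=np.r_[p/t*np.sin(t),np.cos(t)]
    T=R.from_quat(o["tool_rot"]).as_matrix();return T@M[:3,3]+o["position"],T@M[:3,:3]@d
def plane(r,z): return r[0]+r[1]*(z-r[0][2])/r[1][2]
def tri(*rs):
    A=[np.eye(3)-np.outer(d,d) for _,d in rs]
    x=np.linalg.solve(sum(A),sum(a@p for a,(p,_) in zip(A,rs)))
    return x,[float(np.linalg.norm(a@(x-p))) for a,(p,_) in zip(A,rs)]
def mask(img,lo,hi,box):
    h=cv2.cvtColor(img,cv2.COLOR_RGB2HSV);m=cv2.inRange(h,lo,hi)
    k=np.zeros_like(m);x0,y0,x1,y1=box;k[y0:y1,x0:x1]=m[y0:y1,x0:x1];return k
def big(m): return max(cv2.findContours(m,cv2.RETR_EXTERNAL,cv2.CHAIN_APPROX_NONE)[0],key=cv2.contourArea)
def cen(m): q=cv2.moments(m,True);return np.array([q["m10"],q["m01"]])/q["m00"]
def line_px(img,m):
    """dark pixels inside the eroded hull of board mask -> cv2.fitLine"""
    hull=np.zeros_like(m);cv2.fillPoly(hull,[cv2.convexHull(big(m))],255);hull=cv2.erode(hull,np.ones((5,5)))
    g=cv2.cvtColor(img,cv2.COLOR_RGB2GRAY);d=((g<120)&(hull>0)).astype(np.uint8)
    n,l,s,_=cv2.connectedComponentsWithStats(d);i=1+np.argmax(s[1:,4]);ys,xs=np.where(l==i)
    p=np.c_[xs,ys].astype(np.float32);f=cv2.fitLine(p,cv2.DIST_L2,0,.01,.01).ravel();return f,p
E
cat > m.py <<'E'
import pickle;from h import *
o,d=pickle.load(open("d0.pkl","rb"));t,s=d["top"],d["scene"]
rt=mask(t["pixels"],(0,170,90),(6,255,255),(395,195,430,230));rs=mask(s["pixels"],(0,170,90),(6,255,255),(235,200,270,235))
rt|=mask(t["pixels"],(172,150,90),(180,255,255),(395,195,430,230));rs|=mask(s["pixels"],(172,150,90),(180,255,255),(235,200,270,235))
print("red",cen(rt),(rt>0).sum(),cen(rs),(rs>0).sum(),tri(ray(t,cen(rt)),ray(s,cen(rs))))
for c,box in((t,(200,150,320,240)),(s,(330,170,445,245))):
    m=mask(c["pixels"],(15,0,150),(95,70,255),box);q=cv2.approxPolyDP(cv2.convexHull(big(m)),6,True)[:,0]
    print("board",[(p.tolist(),plane(ray(c,p),.02).round(4).tolist()) for p in q])
    f,p=line_px(c["pixels"],m);pr=(p-f[2:])@f[:2]
    for e in(pr.min(),pr.max()): print(" line end",f[2:]+e*f[:2],plane(ray(c,f[2:]+e*f[:2]),.02).round(4))
m=mask(t["pixels"],(0,0,140),(180,70,255),(375,155,425,222));b=big(m);f=cv2.fitLine(b,cv2.DIST_L2,0,.01,.01).ravel()
a=plane(ray(t,f[2:]-20*f[:2]),.027);b=plane(ray(t,f[2:]+20*f[:2]),.027);print("blade",a,b,np.degrees(np.arctan2(*(b-a)[1::-1])))
E
python3 m.py
```

```text
red [411.66129032 215.80645161] 62 [249.88235294 215.09803922] 51 (array([ 0.52464769, -0.21118319,  0.06366291]), [0.0009242383093322343, 0.0009242383093322078])
board [([256, 171], [0.6606, 0.2136, 0.02]), ([264, 222], [0.5162, 0.1883, 0.02]), ([220, 230], [0.4944, 0.3084, 0.02]), ([212, 178], [0.6408, 0.336, 0.02])]
 line end [216.4955  182.36229] [0.6283 0.323  0.02  ]
 line end [224.0142  180.04613] [0.6349 0.3023 0.02  ]
board [([370, 192], [0.5262, 0.1785, 0.02]), ([398, 221], [0.6669, 0.2018, 0.02]), ([368, 235], [0.6824, 0.093, 0.02]), ([341, 204], [0.5414, 0.0691, 0.02])]
 line end [367.9787  228.78746] [0.6615 0.1034 0.02  ]
 line end [376.88922 227.89449] [0.6679 0.1296 0.02  ]
blade [ 0.64105052 -0.17845397  0.027     ] [ 0.53459838 -0.21134742  0.027     ] -162.82897975311175
```

```bash
cat > go.py <<'E'
import sys;from h import *;from rig import robot;from scipy.spatial.transform import Rotation as R
# usage: go.py x y z yaw_of_tool_y(deg): shift(mm)/turn(deg) from the current pose, tool axes
x,y,z,a=map(float,sys.argv[1:]);o=robot.get_obs();T=R.from_quat(o["tool_rot"])
a=np.radians(a);Y=np.array([np.cos(a),np.sin(a),0]);Z=np.array([0,0,-1.]);G=R.from_matrix(np.c_[np.cross(Y,Z),Y,Z])
print("t",round(o["time"],2),"p",o["position"].round(4),"q",np.round(o["q"],2),"grip",round(o["grip_width"],4),o["ft_force"].round(1))
print("shift",(T.inv().apply(np.array([x,y,z])-o["position"])*1000).round(1),"turn",np.degrees((T.inv()*G).as_rotvec()).round(1))
E
python3 go.py 0.524 -0.211 0.2 107.2
```

```text
t 0.15 p [0.1944 0.5934 0.2468] q [ 1.08  0.53  1.43 -0.    1.18 -0.18] grip 0.0873 [-0.2  0.   0.3]
shift [-563.8 -661.6   47.7] turn [ -0.1  -0.  -35.4]
```

```bash
python3 -m crank '[-26,-30,0,0,0,-7,0,-52,-61,0,0,0,-14,0,-78,-91,0,0,0,-21,0,-104,-122,0,0,0,-28,0,-130,-152,0,0,0,-35,0]' 20; python3 go.py 0.524 -0.211 0.2 107.2
```

```text
time: 0.57
position: [0.2694, 0.411, 0.2473]
tool_rot: [-0.142, 0.99, -0.0, -0.0]
ft_force: [1.6, 0.5, 0.1]
grip_width: 0.0872
grip_force: 0.0
t 0.57 p [0.2694 0.411  0.2473] q [ 0.76  0.35  1.76 -0.    1.03 -1.09] grip 0.0872 [1.6 0.5 0.1]
shift [ -69.8 -668.4   47.6] turn [-0.  -0.  -0.9]
```

```bash
python3 -m crank '[-4,-40,0,0,0,0,0,-8,-80,0,0,0,0,0,-12,-120,0,0,0,0,0,-16,-160,0,0,0,0,0,-20,-200,0,0,0,0,0]' >/dev/null; python3 -m crank '[-4,-40,0,0,0,0,0,-8,-80,0,0,0,0,0,-12,-120,0,0,0,0,0,-16,-160,0,0,0,0,0,-20,-200,0,0,0,0,0]' >/dev/null;  python3 -m crank '[-4,-40,0,0,0,0,0,-8,-80,0,0,0,0,0,-12,-120,5,0,0,0,0,-16,-160,10,0,0,0,0,-20,-200,20,0,0,0,0]' ; python3 go.py 0.524 -0.211 0.2 107.2
```

```text
time: 1.82
position: [0.4926, -0.15, 0.228]
tool_rot: [-0.138, 0.99, -0.001, 0.001]
ft_force: [0.2, 0.2, 0.4]
grip_width: 0.087
grip_force: 0.0
t 1.82 p [ 0.4926 -0.15    0.228 ] q [-0.51  0.41  1.73  0.    1.   -2.36] grip 0.087 [0.2 0.2 0.4]
shift [-13.4 -67.3  28.1] turn [-0.1  0.1 -1.3]
```

```bash
python3 -m crank '[-5,-25,10,0,0,-1,0,-10,-50,20,0,0,-1,0,-13,-67,28,0,0,-1,0,-13,-67,28,0,0,-1,0,-13,-67,28,0,0,-1,0]' >/dev/null; python3 go.py 0.524 -0.211 0.2 107.2; python3 - <<'E'
from rig import robot
import cv2,pickle
o=robot.get_obs();c=robot.camera("wrist");pickle.dump((o,c),open("w1.pkl","wb"));cv2.imwrite("pics/w1.png",c["pixels"][...,::-1])
E
```

```text
t 2.23 p [ 0.5222 -0.2087  0.1987] q [-0.58  0.51  1.64  0.    1.   -2.44] grip 0.0871 [ 0.2  1.1 -0.4]
shift [-1.  -2.7 -1.3] turn [ 0.1 -0.1 -0.4]
```

View pics/w1.png

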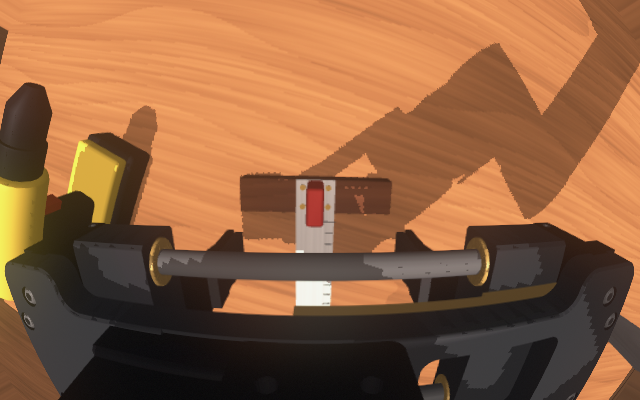

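The wrist view shows the fin at (315, 182-227), midway between the jaws, the head at (240-392, 177-213) and the blade running straight down the picture, so the yaw looks right.

```bash
cat > m2.py <<'E'
import pickle;from h import *
o,w=pickle.load(open("w1.pkl","rb"));_,d=pickle.load(open("d0.pkl","rb"))
B=(295,170,340,235);m=mask(w["pixels"],(0,170,60),(6,255,255),B)|mask(w["pixels"],(172,150,60),(180,255,255),B)
c=cv2.boundingRect(m);print(c,cen(m))
t,s=d["top"],d["scene"]
print(tri(wray(w,o,cen(m)),ray(t,(411.66,215.8)),ray(s,(249.9,215.1))))
print("lateral z.06",plane(wray(w,o,cen(m)),.06),"top edge at .072 / bottom",plane(wray(w,o,(315,c[1]+c[3])),.072))
for p in((300,190),(331,190),(298,300),(330,300),(240,178),(392,179)):print(p,plane(wray(w,o,p),.027 if p[0] in(300,331,298,330) else .023).round(4))
E
python3 m2.py; python3 -c "
print('see w1')"
```

```text
(307, 181, 17, 45) [314.69109195 203.59913793]
(array([ 0.52506573, -0.21162546,  0.06395549]), [0.0010370640693714898, 0.0013998097145220437, 0.0005529095364358176])
lateral z.06 [ 0.52651981 -0.21230084  0.06      ] top edge at .072 / bottom [ 0.54340775 -0.20683779  0.072     ]
(300, 190) [ 0.5252 -0.2288  0.027 ]
(331, 190) [ 0.5161 -0.1984  0.027 ]
(298, 300) [ 0.6508 -0.196   0.027 ]
(330, 300) [ 0.64   -0.1605  0.027 ]
(240, 178) [ 0.5317 -0.2929  0.023 ]
(392, 179) [ 0.4868 -0.1403  0.023 ]
see w1
```

```bash
python3 go.py 0.5255 -0.2117 0.061 106.7
```

```text
t 2.28 p [ 0.5219 -0.2078  0.1991] q [-0.58  0.51  1.64  0.    1.   -2.44] grip 0.0868 [-0.9  0.7 -0.9]
shift [ -2.5  -5.1 138.1] turn [ 0.1 -0.1  0.2]
```

```bash
python3 -m crank '[-2,-4,25,0,0,0,0,-2,-4,50,0,0,0,0,-2,-4,75,0,0,0,0,-2,-4,95,0,0,0,0,-2,-4,110,0,0,0,0]' 20 >/dev/null; python3 -m crank '[0,0,10,0,0,0,0,0,0,18,0,0,0,0,0,0,26,0,0,0,0,0,0,28,0,0,0,0,0,0,28,0,0,0,0]'; python3 go.py 0.5255 -0.2117 0.061 106.7
```

```text
time: 3.12
position: [0.5258, -0.2115, 0.0616]
tool_rot: [-0.147, 0.989, 0.0, -0.0]
ft_force: [-0.1, -0.2, 0.3]
grip_width: 0.0871
grip_force: 0.0
t 3.12 p [ 0.5258 -0.2115  0.0616] q [-0.58  0.72  1.71  0.    0.7  -2.45] grip 0.0871 [-0.1 -0.2  0.3]
shift [ 0.3 -0.1  0.6] turn [ 0.  -0.   0.2]
```

Close and lift.

```bash
for i in 1 2; do python3 -m crank '[0,0,0,0,0,0,255,0,0,0,0,0,0,255,0,0,0,0,0,0,255,0,0,0,0,0,0,255,0,0,0,0,0,0,255]' 30; done; python3 -m crank '[0,0,0,0,0,0,255,0,0,0,0,0,0,255,0,0,-15,0,0,0,255,0,0,-30,0,0,0,255,0,0,-50,0,0,0,255]' 30;  python3 -m crank '[0,0,-15,0,0,0,255,0,0,-30,0,0,0,255,0,0,-45,0,0,0,255,0,0,-50,0,0,0,255,0,0,-50,0,0,0,255]'
```

```text
time: 3.53
position: [0.5259, -0.2119, 0.0619]
tool_rot: [-0.147, 0.989, -0.0, 0.0]
ft_force: [-0.3, 0.4, -0.7]
grip_width: 0.0616
grip_force: 0.0
time: 3.95
position: [0.5258, -0.2117, 0.0615]
tool_rot: [-0.147, 0.989, 0.0, -0.0]
ft_force: [0.2, 0.5, -0.6]
grip_width: 0.0281
grip_force: 0.0
time: 4.37
position: [0.5242, -0.2107, 0.1102]
tool_rot: [-0.147, 0.989, 0.002, -0.002]
ft_force: [-0.4, 0.4, -3.8]
grip_width: 0.016
grip_force: 29.9
time: 4.78
position: [0.5261, -0.2119, 0.1623]
tool_rot: [-0.147, 0.989, -0.001, 0.001]
ft_force: [0.5, 0.0, -4.3]
grip_width: 0.0159
grip_force: 29.9
```

```bash
python3 go.py 0.45 0.15 0.17 100
```

```text
t 4.78 p [ 0.5261 -0.2119  0.1623] q [-0.58  0.56  1.66 -0.    0.92 -2.45] grip 0.0159 [ 0.5  0.  -4.3]
shift [-32.7 368.3  -8.2] turn [-0.1  0.1  6.9]
```

```bash
python3 -m crank '[-2,20,-2,0,0,0,255,-5,50,-4,0,0,0,255,-8,85,-8,0,0,0,255,-11,120,-8,0,0,0,255,-14,155,-8,0,0,0,255]' >/dev/null; python3 -m crank '[-3,35,0,0,0,1,255,-6,70,0,0,0,2,255,-9,105,0,0,0,3,255,-12,140,0,0,0,4,255,-14,160,0,0,0,5,255]' >/dev/null;python3 -m crank '[-1,20,0,0,0,1,255,-2,35,0,0,0,2,255,-2,45,0,0,0,2,255,-2,50,0,0,0,2,255,-2,50,0,0,0,2,255]' >/dev/null; python3 go.py 0.45 0.15 0.17 100;  python3 - <<'E'
from rig import robot
import cv2,pickle
o=robot.get_obs();c=robot.camera("wrist");t=robot.camera("top");s=robot.camera("scene");pickle.dump((o,c,t,s),open("w2.pkl","wb"));cv2.imwrite("pics/w2.png",c["pixels"][...,::-1])
a=cv2.resize(s["pixels"][90:290,250:450],(600,600),interpolation=cv2.INTER_CUBIC);cv2.imwrite("pics/s2.png",a[...,::-1])
E
```

```text
t 6.03 p [0.4517 0.1477 0.1689] q [ 0.08  0.45  1.88 -0.    0.81 -1.67] grip 0.0156 [ 0.8 -0.5 -4.5]
shift [ 1.2  2.6 -1.1] turn [ 0.  -0.1  0. ]
```

View pics/w2.png

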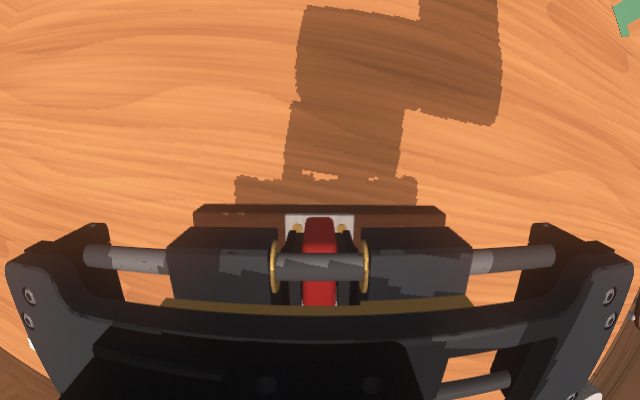

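View pics/s2.png

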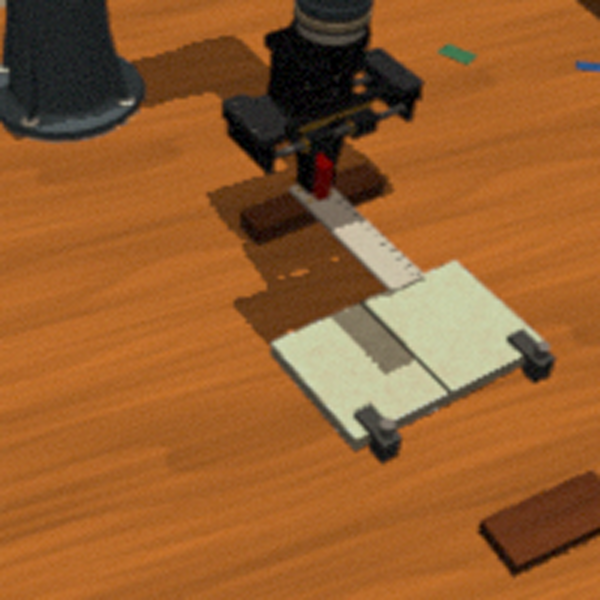

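The wrist view shows the red fin held upright at (320, 220-305) with the head level across the picture; the gripper hides the board. In the scene crop the T-square is square in the jaws. The line's near end is at crop (365,303), which is scene pixel (371.7,191). Next I'll locate the line and the edge properly in both fixed views.

```bash
cat > m3.py <<'E'
import pickle;from h import *
_,d=pickle.load(open("d0.pkl","rb"));R={}
for n,box,a,b,edge in(("top",(205,150,320,240),(264,220),(259,172),((220,230),(308,216))),("scene",(335,170,445,245),(371,191),(398,219),((342,207),(402,179)))):
    c=d[n];g=cv2.GaussianBlur(cv2.cvtColor(c["pixels"],cv2.COLOR_RGB2GRAY),(0,0),.7).astype(np.float32)
    a,b=np.array(a,float),np.array(b,float);u=(b-a)/np.linalg.norm(b-a);v=np.array([-u[1],u[0]]);k=np.arange(-5,5.01,.25)
    P=[]
    for s in np.linspace(.12,.88,25):   # darkest across the line
        q=(a+s*(b-a))+k[:,None]*v;I=cv2.remap(g,q[:,0].astype(np.float32),q[:,1].astype(np.float32),1).ravel();w=np.clip(np.median(I)-I-15,0,None)
        if w.sum()>0:P.append((w[:,None]*q).sum(0)/w.sum())
    L=cv2.fitLine(np.float32(P),cv2.DIST_HUBER,0,.01,.01).ravel()
    # near edge: strongest brightness step in saturation across it
    S=cv2.cvtColor(c["pixels"],cv2.COLOR_RGB2HSV)[...,1].astype(np.float32)
    e0,e1=map(lambda p:np.array(p,float),edge);Q=[]
    for s in np.linspace(.1,.9,30):
        q=(e0+s*(e1-e0))+np.linspace(-8,8,65)[:,None]*(u if True else v);I=cv2.remap(S,q[:,0].astype(np.float32),q[:,1].astype(np.float32),1).ravel()
        i=np.argmax(I<(I[:12].mean()+I[-12:].mean())/2);Q.append(q[i])
    E=cv2.fitLine(np.float32(Q),cv2.DIST_HUBER,0,.01,.01).ravel()
    t=np.linalg.solve(np.c_[L[:2],-E[:2]],E[2:]-L[2:]);X=L[2:]+t[0]*L[:2]
    f=X+u*40*(1 if n=="top" else .8);far=L[2:]+L[:2]*((f-L[2:])@L[:2])
    p0,p1=plane(ray(c,X),.02),plane(ray(c,far),.02);e=[plane(ray(c,E[2:]+j*E[:2]),.02) for j in(-20,20)];z=e[1]-e[0]
    print(n,"near px",X.round(1),p0.round(4),"line yaw",np.degrees(np.arctan2(*(p1-p0)[1::-1])).round(2),"edge normal",(np.degrees(np.arctan2(z[1],z[0]))%180-90).round(2));R[n]=ray(c,X)
print(tri(R["top"],R["scene"]))
o,w,t,s=pickle.load(open("w2.pkl","rb"))
B=(360,150,440,215)
E
python3 m3.py
```

```text
top near px [266.  222.7] [0.5143 0.1827 0.02  ] line yaw 9.82 edge normal 9.68
scene near px [369.9 190. ] [0.518  0.1823 0.02  ] line yaw 9.61 edge normal 10.06
(array([0.51501807, 0.18359145, 0.01665689]), [0.0005381465950859136, 0.0005381465950859589])
```

```bash
python3 go.py 0.492 0.158 0.08 99.8
```

```text
t 6.18 p [0.4526 0.1464 0.1693] q [ 0.08  0.45  1.88 -0.    0.81 -1.67] grip 0.0159 [ 0.2 -0.4 -4.1]
shift [-40.8   4.7  89.3] turn [-0.  -0.   0.1]
```

```bash
python3 -m crank '[-20,3,10,0,0,0,255,-40,5,20,0,0,0,255,-41,5,40,0,0,0,255,-41,5,60,0,0,0,255,-41,5,70,0,0,0,255]' >/dev/null; python3 -m crank '[0,0,10,0,0,0,255,0,0,19,0,0,0,255,0,0,19,0,0,0,255,0,0,19,0,0,0,255,0,0,19,0,0,0,255]' >/dev/null; python3 go.py 0.492 0.158 0.08 99.8;  python3 - <<'E'
from rig import robot
import cv2,numpy as np,pickle
o=robot.get_obs();w=robot.camera("wrist");t=robot.camera("top");s=robot.camera("scene");pickle.dump((o,w,t,s),open("w3.pkl","wb"))
f=lambda c,x,y:cv2.resize(c["pixels"][y:y+100,x:x+130],(780,600),interpolation=cv2.INTER_CUBIC)[:,:,::-1]
cv2.imwrite("pics/c3.png",cv2.resize(np.vstack([f(t,200,145),f(s,320,145)]),(390,600)))
E
```

```text
t 7.02 p [0.4925 0.1591 0.0812] q [ 0.1   0.65  1.83 -0.    0.65 -1.65] grip 0.0159 [ 0.4 -0.2 -3.6]
shift [ 0.7 -1.   1.2] turn [-0.   0.1  0.1]
```

View pics/c3.png

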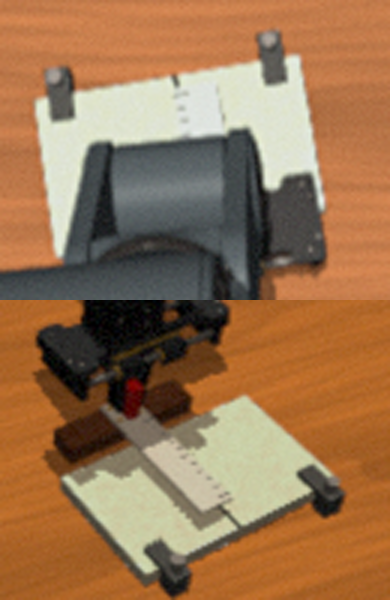

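The top half shows the blade just right of the line's far end (175,80). The bottom half shows the same from the side, with the head short of the near edge. Now lower it slowly.

```bash
python3 -m crank '[0,0,4,0,0,0,255,0,0,8,0,0,0,255,0,0,11,0,0,0,255,0,0,13,0,0,0,255,0,0,13,0,0,0,255]'; python3 -m crank '[0,0,1,0,0,0,255,0,0,2,0,0,0,255,0,0,3,0,0,0,255,0,0,3,0,0,0,255,0,0,3,0,0,0,255]'
```

```text
time: 7.58
position: [0.4915, 0.1591, 0.0669]
tool_rot: [-0.087, 0.996, -0.0, -0.001]
ft_force: [0.0, 0.2, -4.5]
grip_width: 0.0159
grip_force: 30.0
time: 8.0
position: [0.4919, 0.1591, 0.0645]
tool_rot: [-0.087, 0.996, -0.0, -0.0]
ft_force: [0.8, -1.0, -5.5]
grip_width: 0.0162
grip_force: 30.0
```

```bash
python3 -m crank '[0,0,1,0,0,0,255,0,0,1,0,0,0,255,0,0,2,0,0,0,255,0,0,2,0,0,0,255,0,0,2,0,0,0,255]'; python3 -m crank '[0,0,0,0,0,0,255,0,0,1,0,0,0,255,0,0,1,0,0,0,255,0,0,1,0,0,0,255,0,0,1,0,0,0,255]'
```

```text
time: 8.42
position: [0.4919, 0.1591, 0.0625]
tool_rot: [-0.087, 0.996, 0.0, -0.0]
ft_force: [-0.2, -0.2, -3.9]
grip_width: 0.0157
grip_force: 30.0
time: 8.83
position: [0.492, 0.1591, 0.0616]
tool_rot: [-0.087, 0.996, -0.0, -0.0]
ft_force: [-0.2, 0.2, -3.1]
grip_width: 0.0157
grip_force: 30.0
```

```bash
python3 -m crank '[-1,0,0,0,0,0,255,-2,0,0,0,0,0,255,-3,0,0,0,0,0,255,-4,0,0,0,0,0,255,-4,0,0,0,0,0,255]'; python3 -m crank '[-1,0,0,0,0,0,255,-1,0,0,0,0,0,255,-2,0,0,0,0,0,255,-2,0,0,0,0,0,255,-2,0,0,0,0,0,255]'; python3 - <<'E'
from rig import robot
import cv2,pickle
s=robot.camera("scene");w=robot.camera("wrist");cv2.imwrite("pics/s4.png",cv2.resize(s["pixels"][150:250,310:440],(780,600),interpolation=cv2.INTER_CUBIC)[...,::-1])
E
```

```text
time: 9.25
position: [0.4964, 0.1599, 0.0616]
tool_rot: [-0.087, 0.996, 0.0, 0.0]
ft_force: [0.1, -0.5, -4.5]
grip_width: 0.0159
grip_force: 30.0
time: 9.67
position: [0.4981, 0.1602, 0.0615]
tool_rot: [-0.087, 0.996, 0.0, 0.0]
ft_force: [-0.2, 0.7, -3.9]
grip_width: 0.0158
grip_force: 30.0
```

View pics/s4.png

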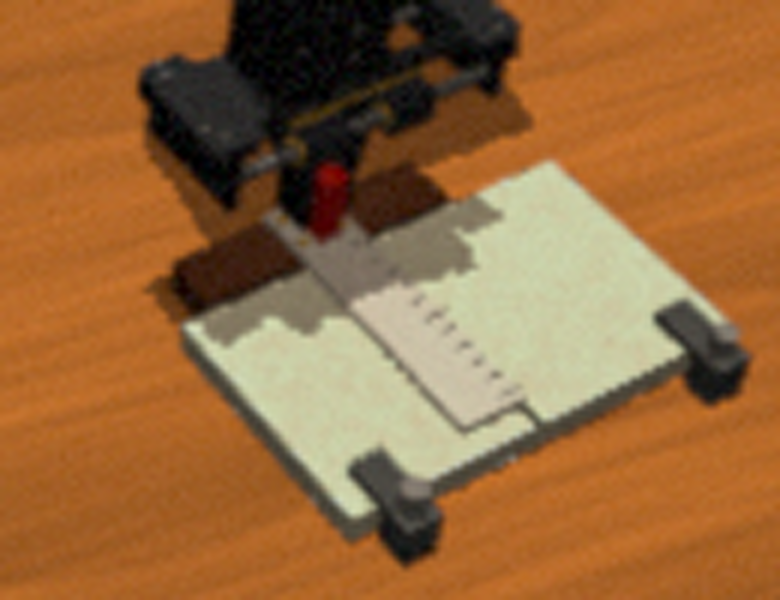

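The head looks adjacent to the near edge, and the blade's far corner sits at the line (crop (530,410)). The wrist still carries the weight, so I'll lower a little more and then push gently.

```bash
python3 -m crank '[0,0,1,0,0,0,255,0,0,1,0,0,0,255,0,0,2,0,0,0,255,0,0,2,0,0,0,255,0,0,2,0,0,0,255]'; python3 -m crank '[-1,0,0,0,0,0,255,-2,0,0,0,0,0,255,-2,0,0,0,0,0,255,-2,0,0,0,0,0,255,-2,0,0,0,0,0,255]'
```

```text
time: 10.18
position: [0.498, 0.1602, 0.0615]
tool_rot: [-0.087, 0.996, -0.0, 0.001]
ft_force: [-3.3, -0.3, 11.9]
grip_width: 0.0158
grip_force: 30.0
time: 10.6
position: [0.4982, 0.1602, 0.0615]
tool_rot: [-0.087, 0.996, -0.0, -0.001]
ft_force: [-6.0, -2.1, 13.9]
grip_width: 0.0155
grip_force: 30.0
```

```bash
python3 -m crank '[0,0,-1,0,0,0,255,0,0,-2,0,0,0,255,-1,0,-2,0,0,0,255,-2,0,-2,0,0,0,255,-2,0,-2,0,0,0,255]'; python3 -m crank '[-1,0,0,0,0,0,255,-2,0,0,0,0,0,255,-2,0,0,0,0,0,255,-2,0,0,0,0,0,255,-2,0,0,0,0,0,255]'
```

```text
time: 11.02
position: [0.5013, 0.1608, 0.0616]
tool_rot: [-0.087, 0.996, -0.0, -0.001]
ft_force: [-1.8, -1.4, 2.9]
grip_width: 0.016
grip_force: 30.0
time: 11.43
position: [0.5017, 0.1609, 0.0616]
tool_rot: [-0.087, 0.996, -0.0, -0.002]
ft_force: [-5.1, -1.4, 5.6]
grip_width: 0.0159
grip_force: 30.0
```

That is contact with the board (the 0.0188 m estimate agrees with the 18 mm to the front face). Relieve the push, open, retreat.

```bash
python3 -m crank '[2,0,-1,0,0,0,255,2,0,-1,0,0,0,255,2,0,-1,0,0,0,200,2,0,-1,0,0,0,120,2,0,-1,0,0,0,60]'; python3 -m crank '[0,0,0,0,0,0,60,0,0,0,0,0,0,60,0,0,0,0,0,0,60,0,0,0,0,0,0,60,0,0,0,0,0,0,60]';  python3 -m crank '[0,0,0,0,0,0,60,0,0,-5,0,0,0,60,0,0,-15,0,0,0,60,0,0,-30,0,0,0,60,0,0,-50,0,0,0,60]'; python3 -m crank '[0,0,-30,0,0,0,60,0,0,-60,0,0,0,60,0,0,-90,0,0,0,60,10,0,-110,0,0,0,60,10,0,-110,0,0,0,60]'; python3 go.py .5 .5 .2 100; python3 - <<'E'
from rig import robot
import cv2,pickle
o=robot.get_obs();w=robot.camera("wrist");s=robot.camera("scene");pickle.dump((o,w,s),open("w5.pkl","wb"))
cv2.imwrite("pics/w5.png",w["pixels"][...,::-1])
cv2.imwrite("pics/s5.png",cv2.resize(s["pixels"][150:250,310:440],(780,600),interpolation=cv2.INTER_CUBIC)[...,::-1])
E
```

```text
time: 11.85
position: [0.5032, 0.161, 0.0629]
tool_rot: [-0.086, 0.996, 0.0, 0.001]
ft_force: [0.5, -0.1, -0.0]
grip_width: 0.0255
grip_force: 0.0
time: 12.27
position: [0.5019, 0.1609, 0.0626]
tool_rot: [-0.087, 0.996, 0.0, 0.0]
ft_force: [0.1, -0.0, 0.2]
grip_width: 0.0578
grip_force: 0.0
time: 12.68
position: [0.5011, 0.1607, 0.1129]
tool_rot: [-0.087, 0.996, -0.0, -0.001]
ft_force: [0.1, -0.0, -0.0]
grip_width: 0.0663
grip_force: 0.0
time: 13.1
position: [0.493, 0.1594, 0.2276]
tool_rot: [-0.087, 0.996, 0.0, 0.004]
ft_force: [0.1, -0.3, 0.5]
grip_width: 0.0662
grip_force: 0.0
t 13.1 p [0.493  0.1594 0.2276] q [ 0.1   0.41  1.73  0.    1.   -1.65] grip 0.0662 [ 0.1 -0.3  0.5]
shift [-65.6 334.3  28. ] turn [-0.   0.5 -0. ]
```

View pics/s5.png

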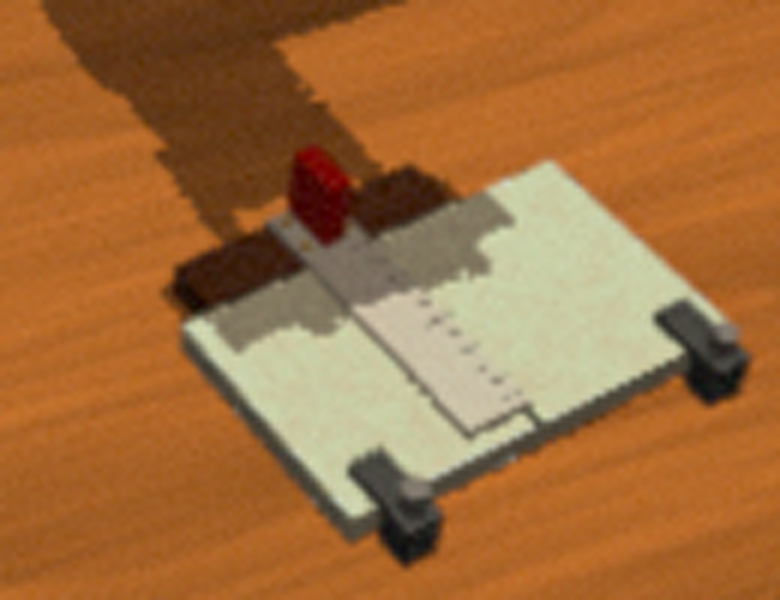

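View pics/w5.png

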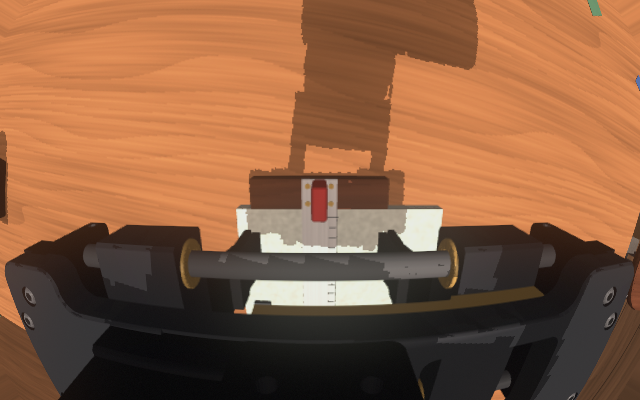

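Both views show the T-square released and flat, with its head flush against the near edge (wrist row ~208). The blade is straight across the board, with its edge covering the line except for the line's far end at crop (535,415).

```bash
python3 -c "
from rig import robot
print(robot.hand_in())"
```

```text
the job is handed in; nothing more can be done
None
```

I handed the job in at about 13 s of the 38 s allowed: the T-square is released and flat, its head flush against the board's near edge and one blade edge on the pencil line. The arm never went near the drill or the tumbler; the hand-in returned no verdict.

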